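Put the bottles in their drip trays

TASK

Of the bottles on the grey mat, stand the three amber ones with black caps side by side, upright, on the floor of the round blue tray, and stand the white one with the red cap upright on the floor of the empty, pale steel dish nearest the mat. Leave the two yellow bottles on the mat standing where they are.

Things in the scene. Friction and masses are not known exactly. Their poses are not given: they have to be found in the camera images.
- amber_1: Loose small amber bottle with a black screw cap, standing upright on the thin (4 mm) grey mat along the desk's front edge, about 0.06 kg: body 34 mm in diameter and 46 mm high, cap 25 mm, 56 mm high in all; grip the body. One of three alike on the mat (interchangeable); bottles at the back of the desk play no part. Origin at the centre of its underside, z up its axis.
- amber_2: The second amber bottle, same as amber_1.
- amber_3: The third amber bottle, same as amber_1.
- red_capped: Loose small white bottle with a red screw cap, standing upright on the thin (4 mm) grey mat along the desk's front edge, about 0.06 kg: body 38 mm in diameter and 53 mm high, cap 28 mm in diameter, 65 mm high in all; grip the body. Origin at the centre of its underside, z up its axis.
- yellow_1: Loose small pale yellow bottle with a yellow screw cap, standing upright on the thin (4 mm) grey mat along the desk's front edge: body 26 mm in diameter and 42 mm high, cap 20 mm in diameter, 51 mm high in all. Not to be moved. Origin at the centre of its underside, z up its axis.
- yellow_2: The second yellow bottle, same as yellow_1. Not to be moved.
- blue_tray: Round blue plastic drip tray on the desk, behind the grey mat,, empty, fixed in place: 124 mm in outer diameter, about 14 mm high, wall 4 mm, flat inner floor 116 mm in diameter lying 4 mm above the origin. Origin at the centre of its underside, z up.
- small_steel_dish: Shallow round pale (almost white) steel dish on the desk, close behind the grey mat (another dish lies at the desk's far edge and plays no part), empty, fixed in place: 90 mm across the flaring rim, 14 mm high, flat inner floor 66 mm in diameter lying 2 mm above the origin. Origin at the centre of its underside, z up.
Things that resemble listed ones, but are neither listed nor needed, are in the scene too. What is shaped like the amber_2 but purple or turquoise is not meant. What is shaped like the red_capped but green is not meant.

How it is judged:
At the end, for the whole second after the job is handed in: Amber bottles upright (0.1 rad) on the blue tray's floor (3 mm), axes within 43 mm of its centre; the red-capped one likewise on the steel dish's floor, within 18 mm of its centre; yellow bottles upright within 15 mm of where they began; all six at rest (horizontal distance between each of amber_1, amber_2, amber_3 and blue_tray below 0.043 m and z of amber_1 in the frame of blue_tray between 0.001 and 0.007 m and angle between each of amber_1, amber_2, amber_3, red_capped, yellow_1, yellow_2's own z axis and vertical below 0.1 rad and linear speed of each of amber_1, amber_2, amber_3, red_capped, yellow_1, yellow_2 below 0.01 m/s and angular speed of each of amber_1, amber_2, amber_3, red_capped, yellow_1, yellow_2 below 0.2 rad/s and z of amber_2 in the frame of blue_tray between 0.001 and 0.007 m and z of amber_3 in the frame of blue_tray between 0.001 and 0.007 m and horizontal distance between red_capped and small_steel_dish below 0.018 m and z of red_capped in the frame of small_steel_dish between -0.001 and 0.005 m and distance of each of yellow_1, yellow_2 from where it was at the start of the episode below 0.015 m); the robot touches nothing.
It also fails if it takes over 106 s, if anything falls off the work surface, if the arm or the gripper's body presses on something with over 40 N, if the wrist force passes 120 N, or if a joint passes its speed limit or range.

ROBOT

A 7-joint arm with a two-finger parallel gripper is mounted at the origin on a cart in front of the work surface, level with it; the furniture and walls round the work are solid. World frame = base frame: x ahead of the robot, y to its left, z up, the work surface at z = 0. Lengths are in m, angles in rad, forces in N, time in s.
With the tool pointing down it reaches from about 0.425 to 0.875 m from the base axis. Payload 9.9 kg.
Tool frame: the origin (TCP) lies at the very end of the fingers, on their centre line; the grasp point (between the pads) lies robot.grasp_offset behind it (robot.grasp_offset is the distance from the TCP to the grasp point, in m); z points along the fingers, y is the line along which they close (so a half turn about z gives the same grasp; the last joint's range is limited). The gripper opens to 85 mm and grips with 20 to 120 N. Pads are 22 mm wide; open, the fingers measure 114 mm over their backs; the gripper's body (76 mm by 85 mm) begins 54 mm behind the grasp point. The pads swing forward as they close: fully open they stand 13 mm farther back than shut.
Start: joints at [1.06, 0.576, 0.025, 1.437, -0.015, 1.129, -0.057], TCP at [0.279, -0.614, 0.231] pointing down, gripper open.
Joint ranges: [-2.76, 2.76], [-0.34, 2.15], [-1.52, 1.57], [0.19, 2.46], [-1.09, 4.23], [0.17, 1.99], [-2.82, 2.82]. Speed limits (rad/s): [2.22, 2.22, 3.01, 3.01, 3.14, 3.14, 3.14].

INTERFACE

Orientations are given as [roll, pitch, yaw] about the fixed x, y, z axes, in that order (R = Rz(yaw) Ry(pitch) Rx(roll)).
In Python, from plant import get_state, optics, workorder, robot gives the robot as it stands.
- The arm moves only by the tool carry_out, never from a script. Its argument "rows" is a list of rows, each a list of 5 numbers: the shift along the tool's x, y, z in cm, then the turn about the tool's z in degrees, then the closure in counts, from 0 (fully open) to 255 (shut). A call has 1 to 5 rows; each row is the pose to reach, as a shift and turn from the pose commanded when the call began, along the tool's axes at that moment; what a row does not reach only later rows make up. A row lasts 1/8 s, in which the tool goes at most 62.5 mm and 10.7 degrees, less where a joint would pass 70% of its speed; a pose out of reach is approached as far as the arm can. A call with a gripper value outside its range is refused whole. The fingers move at their own pace and stop on an object; the grip force is fixed at half the most. Time passes only in rows, so rows that repeat a pose let the fingers close. It gives the time, the measured TCP pose, the force, the opening and the grip force at its end, in the units of the state.
- get_state(): the state, without advancing time (a new reading comes with each control period).
- optics.get_image(name): name is "scene" or "top"; returns a dict with "image" (384x512x3 uint8, red, green, blue), "depth" (384x512 float32, m along the optical axis (not along the pixel's ray), 0 where there is no reading), "intrinsics" (3x3 intrinsics, pixels), "D" ([k1, k2, p1, p2, k3] as OpenCV has them; the pictures are not rectified), "position" and "rotation" of the camera in the world. Camera axes: x right, y down, z forward; pixel columns grow to the right and rows downward; lengths in m; the calibration is good to about 2 mm. A picture is of the moment at which its call begins.
- workorder.close_job(): hands the job in; it is judged then, once.
The state is a dict: "t": time; "q": joint angles; "dq": joint speeds; "joint_torque": joint torques, N m; "eef_pos": TCP position; "ee_rot": TCP orientation; "force": force on the tool from outside, world axes, zero at the start; "moment": the same for the moment, N m; "grip_width": opening from 0.0 (shut) to 1.0 (fully open); "finger_force": force on a finger pad.
Only numpy, scipy, OpenCV 4.12 (cv2) and the standard library are available. Lean on these libraries where they do the work, as an engineer would, in place of code of your own. Each camera call takes 0.05 s, during which the arm holds its last target. There are 200 camera calls.

## Working session

There is one attempt and no reset: what is moved stays moved. The work goes in short steps, Python scripts to look and compute and a tool call to move; the robot and the scene stay as the last step left them, time stands still between calls to the robot, and variables do not carry over. Pictures are saved under pics/ and viewed, at most 14 in all, crops included, and the job is handed in when it is done.

Besides the shell and the picture viewer there is one more tool, called after "Request:" as a command line: name --pt "numbers of a row" for each row, then --argument value for the rest. carry_out: Moves the arm, as the interface text tells. Its arguments: {"type":"object","properties":{"rows":{"type":"array","items":{"type":"array","items":{"type":"number"}}}},"required":["rows"]}

```bash
mkdir -p pics
python3 - <<'E'
from plant import get_state, optics, robot
import cv2
s=get_state(); print({k:s[k] for k in("t","eef_pos","ee_rot","grip_width","force")}, robot.grasp_offset)
for n in("scene","top"):
    d=optics.get_image(n); cv2.imwrite(f"pics/{n}0.png",d["image"][:,:,::-1]); print(n,d["position"],d["rotation"],d["intrinsics"],d["D"])
E
```

```text
{'t': 0.0, 'eef_pos': array([ 0.27922409, -0.61403788,  0.23044495]), 'ee_rot': array([-3.13994233e+00,  7.66882029e-05,  4.26809443e-01]), 'grip_width': 1.0024008089409349, 'force': array([-0.24006532, -0.44223599, -1.05567442])} 0.0187
scene [-0.13917143  0.75604252  0.9494229 ] [-2.30583404 -0.0085372  -2.35058972] [[416.57178226   0.         253.18381948]
 [  0.         416.57178226 196.32877624]
 [  0.           0.           1.        ]] [-0.0077578  0.         0.         0.         0.       ]
top [0.48984544 0.04596968 1.24042624] [-3.07557834  0.01378448 -1.59765386] [[370.21511789   0.         262.34950672]
 [  0.         370.21511789 190.28450035]
 [  0.           0.           1.        ]] [-0.04269444  0.          0.          0.          0.        ]
```

View pics/top0.png

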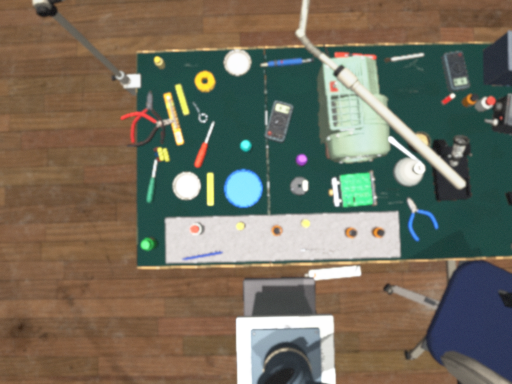

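View pics/scene0.png

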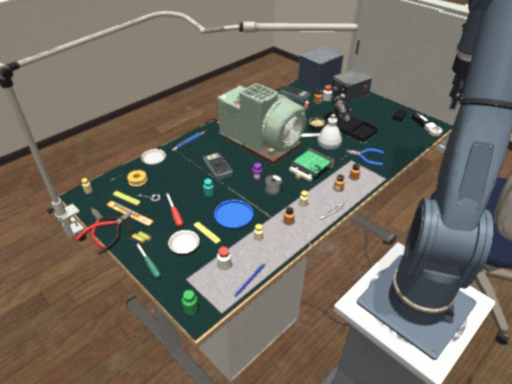

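The top view shows, on the mat: red cap (196,229), yellow (240,226) and (306,223), amber (277,230), (350,232) and (378,232), dish (187,186) and tray (243,188).

Lookalikes: the far dish (237,63), the turquoise (246,145), purple (302,159) and green (148,244) bottles, and the back-row bottles around (467-485,100). I rule these out by colour or place.

```bash
cat > h.py <<'E'
import numpy as np, cv2
from scipy.spatial.transform import Rotation as R
from plant import get_state, optics, robot, workorder
def cam(n):
    d=optics.get_image(n); d["R"]=R.from_euler("xyz",d["rotation"]).as_matrix(); return d
def ray(d,px):
    p=cv2.undistortPoints(np.float32([[px]]),d["intrinsics"],d["D"])[0,0]
    return d["R"]@np.array([p[0],p[1],1.])
def on_z(d,px,z):
    v=ray(d,px); return d["position"]+v*(z-d["position"][2])/v[2]
def cloud(d):
    h,w=d["depth"].shape
    g=np.stack(np.meshgrid(np.arange(w),np.arange(h)),-1).reshape(-1,1,2).astype(np.float32)
    p=cv2.undistortPoints(g,d["intrinsics"],d["D"])[:,0]
    P=np.c_[p,np.ones(len(p))]*d["depth"].reshape(-1,1)
    return (P@d["R"].T+d["position"]).reshape(h,w,3)
def proj(d,P):
    rv=cv2.Rodrigues(d["R"].T)[0]
    return cv2.projectPoints(np.float64([P]),rv,-d["R"].T@d["position"],d["intrinsics"],d["D"])[0][0,0]
E
python3 - <<'E'
from h import *
d=cam("top"); c=cloud(d); np.set_printoptions(precision=3,suppress=True)
print(proj(d,[.279,-.614,.23]),proj(d,[0,0,0]))
for n,p,z in[("red",(196,229),.069),("y1",(240,226),.055),("am1",(277,230),.06),("y2",(306,223),.055),("am2",(350,232),.06),("am3",(378,232),.06),("dish",(187,186),.014),("tray",(243,188),.014)]:
    print(n,on_z(d,p,z),c[p[1],p[0]])
for p in[(345,75),(395,115),(455,180),(303,20),(318,50)]: print(p,c[p[1],p[0]])
im=d["image"][:,:,::-1]
cv2.imwrite("pics/c1.png",cv2.resize(im[160:270,130:400],None,fx=2.9,fy=2.9,interpolation=cv2.INTER_CUBIC))
E
```

```text
[511.416 285.132] [285.542 363.506]
red [0.451 0.273 0.069] [0.451 0.274 0.067]
y1 [0.456 0.135 0.055] [0.456 0.134 0.057]
am1 [0.441 0.017 0.06 ] [0.441 0.017 0.061]
y2 [ 0.46  -0.076  0.055] [ 0.46  -0.076  0.055]
am2 [ 0.428 -0.214  0.06 ] [ 0.428 -0.214  0.06 ]
am3 [ 0.425 -0.303  0.06 ] [ 0.425 -0.304  0.059]
dish [0.593 0.312 0.014] [0.593 0.314 0.005]
tray [0.581 0.125 0.014] [0.581 0.125 0.006]
(345, 75) [ 0.77  -0.12   0.503]
(395, 115) [ 0.686 -0.22   0.498]
(455, 180) [ 0.549 -0.333  0.502]
(303, 20) [ 0.9   -0.041  0.487]
(318, 50) [ 0.831 -0.069  0.49 ]
```

View pics/c1.png

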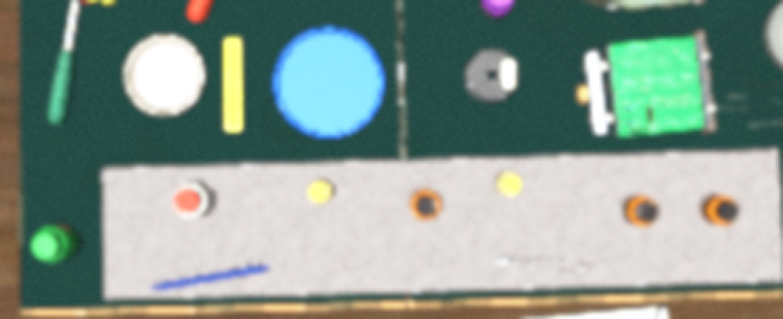

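The crop confirms the choice: three ambers with black caps, one white with a red cap, and two yellows between them. Next I refine the positions.

```bash
cat >> h.py <<'E'
def caps(d,ests,r=.03):
    c=cloud(d)
    for n,(x,y,zt) in ests.items():
        m=(np.hypot(c[...,0]-x,c[...,1]-y)<r)&(abs(c[...,2]-zt)<.006)
        v,u=np.nonzero(m)
        if len(u)<4: print(n,len(u)); continue
        e=on_z(d,(u.mean(),v.mean()),zt); print(n,len(u),e.round(4),c[m].mean(0).round(4))
E
python3 - <<'E'
from h import *
E={"red":(.451,.273,.069),"y1":(.456,.135,.055),"am1":(.441,.017,.06),"y2":(.46,-.076,.055),"am2":(.428,-.22,.06),"am3":(.425,-.308,.06)}
for n in("top","scene"): print(n); caps(cam(n),E)
d=cam("top"); im=d["image"].astype(int); c=cloud(d)
for n,(x,y),f in[("dish",(.593,.312),lambda i:i.min(2)>150),("tray",(.581,.125),lambda i:(i[...,2]>i[...,0]+60))]:
    m=(np.hypot(c[...,0]-x,c[...,1]-y)<.08)&f(im); v,u=np.nonzero(m)
    q=[on_z(d,p,.013) for p in[(u.min(),v.mean()),(u.max(),v.mean()),(u.mean(),v.min()),(u.mean(),v.max())]]
    print(n,len(u),on_z(d,(u.mean(),v.mean()),.01),on_z(d,((u.min()+u.max())/2,(v.min()+v.max())/2),.013),np.array(q).round(3).tolist())
print("max heights near lamp/cable", c[...,2][160:260,130:400].max())
E
```

```text
top
red 60 [0.4504 0.2802 0.069 ] [0.4504 0.2804 0.0679]
y1 25 [0.4561 0.1362 0.055 ] [0.4562 0.1361 0.056 ]
am1 46 [0.4385 0.0188 0.06  ] [0.4384 0.0188 0.0591]
y2 27 [ 0.4588 -0.0769  0.055 ] [ 0.4588 -0.0769  0.055 ]
am2 47 [ 0.4242 -0.2243  0.06  ] [ 0.4241 -0.2246  0.0588]
am3 47 [ 0.4221 -0.3114  0.06  ] [ 0.422  -0.3116  0.0593]
scene
red 61 [0.4462 0.2819 0.069 ] [0.4474 0.2809 0.0672]
y1 28 [0.4514 0.1385 0.055 ] [0.4518 0.138  0.0543]
am1 39 [0.4336 0.0209 0.06  ] [0.4343 0.0201 0.059 ]
y2 23 [ 0.4545 -0.0743  0.055 ] [ 0.4552 -0.0752  0.054 ]
am2 34 [ 0.4199 -0.2196  0.06  ] [ 0.4209 -0.2214  0.0584]
am3 30 [ 0.4174 -0.3091  0.06  ] [ 0.4182 -0.3106  0.0588]
dish 615 [0.595257   0.31534269 0.01      ] [0.59409834 0.30019792 0.013     ] [[0.596, 0.359, 0.013], [0.593, 0.242, 0.013], [0.64, 0.314, 0.013], [0.549, 0.315, 0.013]]
tray 1286 [0.58110863 0.12552685 0.01      ] [0.58082624 0.12486018 0.013     ] [[0.583, 0.192, 0.013], [0.579, 0.058, 0.013], [0.648, 0.124, 0.013], [0.514, 0.127, 0.013]]
max heights near lamp/cable 1.2404262377392972
```

Request:
carry_out --pt "0 0 0 10 0" --pt "0 0 0 20 0" --pt "0 0 0 24.4 0" --pt "0 0 0 24.4 0"

```text
t: 0.8
eef_pos: [0.2796, -0.6143, 0.2312]
ee_rot: [-3.141, 0.0, 0.002]
force: [-0.5, 1.0, -0.4]
grip_width: 1.001
finger_force: 0.0
```

Request:
carry_out --pt "2.5 -5.5 0 0 0" --pt "5 -11 0 0 0" --pt "7.5 -16.5 0 0 0" --pt "10 -22 1 0 0" --pt "12.2 -26.5 4 0 0"

```text
t: 1.42
eef_pos: [0.4029, -0.3478, 0.1923]
ee_rot: [3.14, -0.003, 0.004]
force: [1.6, -0.4, -1.1]
grip_width: 1.002
finger_force: 0.0
```

Request:
carry_out --pt "1.8 -3.9 5 0 0" --pt "1.8 -3.9 9 0 0" --pt "1.8 -3.9 9 0 0"

```text
t: 1.8
eef_pos: [0.4179, -0.3089, 0.0993]
ee_rot: [-3.139, 0.004, 0.004]
force: [0.8, -0.3, 0.2]
grip_width: 1.0
finger_force: 0.0
```

Request:
carry_out --pt "0.2 0 4 0 0" --pt "0.2 0 7.5 0 0" --pt "0.2 0 9 0 0" --pt "0.2 0 9 0 0" --pt "0.2 0 9 0 255"

```text
t: 2.42
eef_pos: [0.4218, -0.3111, 0.0127]
ee_rot: [3.14, -0.002, 0.001]
force: [-1.0, -0.2, 0.4]
grip_width: 0.817
finger_force: 0.0
```

Request:
carry_out --pt "0 0 0 0 255" --pt "0 0 0 0 255" --pt "0 0 0 0 255" --pt "0 0 0 0 255" --pt "0 0 0 0 255"

```text
t: 3.05
eef_pos: [0.4216, -0.3106, 0.0123]
ee_rot: [3.141, -0.001, 0.001]
force: [-0.8, 1.3, 10.2]
grip_width: 0.373
finger_force: 58.8
```

Request:
carry_out --pt "0 0 -2 0 255" --pt "0 0 -5 0 255" --pt "0 0 -9 0 255" --pt "0 0 -11 0 255"

```text
t: 3.55
eef_pos: [0.4217, -0.3107, 0.1235]
ee_rot: [3.14, -0.002, 0.001]
force: [1.6, -0.2, -0.7]
grip_width: 0.373
finger_force: 59.7
```

Run:
```python
from h import *
d=cam("scene"); p=proj(d,get_state()["eef_pos"]); print(p); x,y=map(int,p); x0=max(0,min(x-100,312)); y0=max(0,y-90)
im=d["image"][y0:y0+150,x0:x0+200,::-1]; cv2.imwrite("pics/g1.png",cv2.resize(im,None,fx=3,fy=3))
```

```text
[358.78191299 149.81490637]
```

View pics/g1.png

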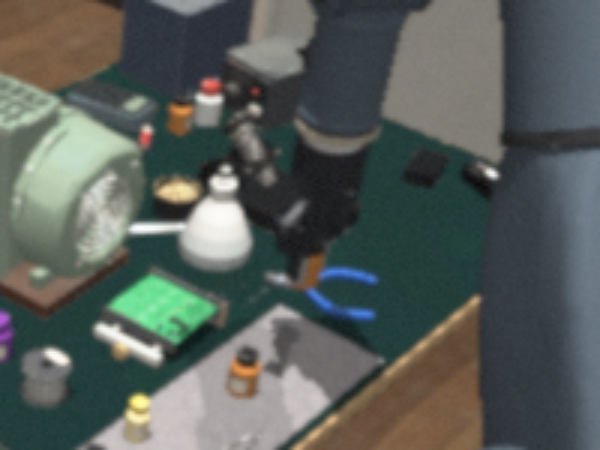

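The picture shows the amber held upright at crop (312,270), with the next amber at (243,372).

Request:
carry_out --pt "0 -5 0 0 255" --pt "0 -10.5 0 0 255" --pt "0 -16 0 0 255" --pt "0 -21.5 0 0 255" --pt "1 -27 0 0 255"

```text
t: 4.22
eef_pos: [0.4301, -0.0388, 0.1212]
ee_rot: [3.142, 0.0, 0.0]
force: [1.5, -0.3, -0.3]
grip_width: 0.374
finger_force: 59.7
```

Request:
carry_out --pt "4 -5 0 0 255" --pt "8 -9 0 0 255" --pt "12.5 -13 0 0 255" --pt "16.5 -16 0 0 255" --pt "17.5 -16.7 0 0 255"

```text
t: 4.85
eef_pos: [0.6073, 0.1299, 0.1204]
ee_rot: [-3.141, -0.001, 0.004]
force: [-0.8, -0.7, -1.0]
grip_width: 0.372
finger_force: 59.7
```

Request:
carry_out --pt "0 0 3 0 255" --pt "0 0 6 0 255" --pt "0 0 8 0 255" --pt "0 0 8 0 255"

```text
t: 5.35
eef_pos: [0.604, 0.1258, 0.0397]
ee_rot: [3.14, 0.004, 0.0]
force: [-0.0, 0.2, -0.0]
grip_width: 0.372
finger_force: 59.7
```

Request:
carry_out --pt "0 0 1.5 0 255" --pt "0 0 2.5 0 255" --pt "0 0 2.9 0 255" --pt "0 0 2.9 0 255" --pt "0 0 2.9 0 255"

```text
t: 5.98
eef_pos: [0.6058, 0.1267, 0.0149]
ee_rot: [-3.141, -0.001, 0.001]
force: [-9.0, -1.7, 29.0]
grip_width: 0.375
finger_force: 63.0
```

Request:
carry_out --pt "0 0 0 0 130" --pt "0 0 0 0 110" --pt "0 0 0 0 100" --pt "0 0 0 0 100" --pt "0 0 0 0 100"

```text
t: 6.6
eef_pos: [0.6057, 0.1269, 0.0121]
ee_rot: [3.142, 0.0, 0.001]
force: [0.1, -0.7, -0.1]
grip_width: 0.608
finger_force: 0.0
```

Request:
carry_out --pt "0 0 -2 0 100" --pt "0 0 -5 0 100" --pt "0 0 -10 0 100" --pt "0 0 -11 0 0"

```text
t: 7.1
eef_pos: [0.6075, 0.1271, 0.1256]
ee_rot: [-3.14, -0.005, 0.001]
force: [-0.2, 0.6, -0.3]
grip_width: 0.802
finger_force: 0.0
```

Request:
carry_out --pt "-4 4 0 0 0" --pt "-8.5 8 0 0 0" --pt "-12.5 12 0 0 0" --pt "-16 17 0 0 0" --pt "-18.4 22 0 0 0"

```text
t: 7.72
eef_pos: [0.4199, -0.0944, 0.122]
ee_rot: [-3.141, 0.001, 0.002]
force: [1.9, -0.4, -0.2]
grip_width: 0.999
finger_force: 0.0
```

Request:
carry_out --pt "0 6 0 0 0" --pt "0 11 0 0 0" --pt "0 13 1 0 0" --pt "0 13 2 0 0"

```text
t: 8.22
eef_pos: [0.4215, -0.2248, 0.1015]
ee_rot: [3.141, 0.0, -0.002]
force: [-0.0, 0.6, -0.2]
grip_width: 0.998
finger_force: 0.0
```

Run:
```python
from h import *
print(get_state()["eef_pos"])
for n in("top","scene"):
    d=cam(n); caps(d,{"A":(.607,.126,.06),"y1":(.456,.135,.055),"y2":(.458,-.076,.055)},.025)
    x,y=map(int,proj(d,[.5,.1,0])); cv2.imwrite(f"pics/a_{n}.png",cv2.resize(d["image"][y-75:y+75,x-100:x+100,::-1],None,fx=3,fy=3))
```

```text
[ 0.4215009  -0.22482337  0.10151647]
A 43 [0.6066 0.127  0.06  ] [0.6064 0.1268 0.0621]
y1 26 [0.4564 0.1362 0.055 ] [0.4564 0.1363 0.0539]
y2 27 [ 0.4585 -0.0768  0.055 ] [ 0.4585 -0.0768  0.0551]
A 41 [0.6021 0.1283 0.06  ] [0.6019 0.1284 0.0602]
y1 28 [0.4511 0.1384 0.055 ] [0.4524 0.1371 0.0531]
y2 25 [ 0.4538 -0.0737  0.055 ] [ 0.4547 -0.075   0.0536]
```

View pics/a_scene.png

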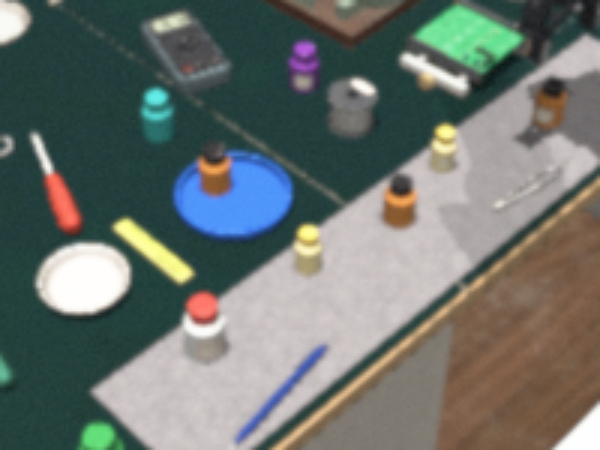

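A stands upright in the tray at crop (215,168). The other bottles are undisturbed. Now the second amber.

Request:
carry_out --pt "0.2 0 4 0 0" --pt "0.2 0 7.5 0 0" --pt "0.2 0 9 0 0" --pt "0.2 0 9 0 100" --pt "0.2 0 9 0 255"

```text
t: 8.95
eef_pos: [0.4245, -0.2226, 0.0129]
ee_rot: [-3.142, -0.0, 0.002]
force: [0.4, 0.5, 0.4]
grip_width: 0.601
finger_force: 0.0
```

Request:
carry_out --pt "0 0 0 0 255" --pt "0 0 0 0 255" --pt "0 0 0 0 255" --pt "0 0 0 0 255" --pt "0 0 0 0 255"

```text
t: 9.57
eef_pos: [0.4246, -0.2232, 0.0134]
ee_rot: [3.141, -0.002, 0.001]
force: [-0.1, 1.2, 6.9]
grip_width: 0.378
finger_force: 58.9
```

Request:
carry_out --pt "0 0 -2 0 255" --pt "0 0 -5 0 255" --pt "0 0 -9 0 255" --pt "0 0 -11 0 255"

```text
t: 10.07
eef_pos: [0.4247, -0.2236, 0.1249]
ee_rot: [3.14, -0.003, 0.001]
force: [1.5, 0.3, -0.7]
grip_width: 0.379
finger_force: 59.7
```

Request:
carry_out --pt "0 -5 0 -10 255" --pt "0 -10.5 0 -20 255" --pt "2 -16 0 -30 255" --pt "6 -21 0 -40 255" --pt "9 -26 0 -50 255"

```text
t: 10.7
eef_pos: [0.5152, 0.0384, 0.1233]
ee_rot: [3.14, -0.001, 0.879]
force: [1.0, -1.5, -0.8]
grip_width: 0.376
finger_force: 59.7
```

Run:
```python
from h import *
s=get_state(); r=R.from_euler("xyz",s["ee_rot"]); print(s["eef_pos"],s["ee_rot"], r.inv().apply(np.array([.567,.1015,.04])-s["eef_pos"])*100)
```

```text
[0.51521491 0.03843767 0.12334034] [ 3.13983033e+00 -1.22428458e-03  8.78942787e-01] [ 8.1497096  -0.05007696  8.34394223]
```

Request:
carry_out --pt "4 0 0 -5 255" --pt "8.1 0 0 -10 255" --pt "8.1 0 3 -10 255" --pt "8.1 0 7 -10 255" --pt "8.1 0 9 -10 255"

```text
t: 11.32
eef_pos: [0.565, 0.0987, 0.0311]
ee_rot: [-3.141, 0.001, 1.048]
force: [0.8, -0.3, -0.9]
grip_width: 0.374
finger_force: 59.7
```

Request:
carry_out --pt "0 0 1 0 255" --pt "0 0 1.5 0 255" --pt "0 0 1.7 0 255" --pt "0 0 1.7 0 255"

```text
t: 11.82
eef_pos: [0.5663, 0.0989, 0.0161]
ee_rot: [3.141, -0.001, 1.048]
force: [-0.0, 0.4, -0.1]
grip_width: 0.373
finger_force: 59.7
```

Request:
carry_out --pt "0 0 0.15 0 255" --pt "0 0 0.2 0 255" --pt "0 0 0.2 0 255"

```text
t: 12.2
eef_pos: [0.5664, 0.099, 0.0159]
ee_rot: [3.14, -0.001, 1.048]
force: [-6.5, -1.6, 26.7]
grip_width: 0.377
finger_force: 62.9
```

Request:
carry_out --pt "0 0 0 0 140" --pt "0 0 0 0 110" --pt "0 0 0 0 100" --pt "0 0 0 0 100" --pt "0 0 0 0 100"

```text
t: 12.82
eef_pos: [0.5658, 0.0989, 0.0132]
ee_rot: [-3.141, 0.0, 1.048]
force: [-0.5, -0.3, 0.1]
grip_width: 0.606
finger_force: 0.0
```

Request:
carry_out --pt "0 0 -2 0 100" --pt "0 0 -5 0 100" --pt "0 0 -10 10 100" --pt "0 0 -11 20 0"

```text
t: 13.32
eef_pos: [0.5674, 0.0992, 0.1264]
ee_rot: [3.14, -0.005, 0.693]
force: [0.5, -0.1, -0.4]
grip_width: 0.8
finger_force: 0.0
```

Request:
carry_out --pt "-4 0 0 10 0" --pt "-8 0 0 20 0" --pt "-8 0 0 30 0" --pt "-8 0 0 40 0" --pt "-8 0 0 40 0"

```text
t: 13.95
eef_pos: [0.5045, 0.0475, 0.1233]
ee_rot: [3.141, 0.0, 0.002]
force: [-0.2, 0.1, 0.1]
grip_width: 0.999
finger_force: 0.0
```

Run:
```python
from h import *
s=get_state(); r=R.from_euler("xyz",s["ee_rot"]); print(s["eef_pos"],s["ee_rot"], r.inv().apply(np.array([.4375,.019,.10])-s["eef_pos"])*100)
d=cam("top"); caps(d,{"A":(.607,.126,.06),"C":(.567,.1015,.06),"am1":(.438,.019,.06)},.02)
x,y=map(int,proj(d,[.5,.1,0])); cv2.imwrite(f"pics/b.png",cv2.resize(d["image"][y-75:y+75,x-100:x+100,::-1],None,fx=3,fy=3))
```

```text
[0.50450767 0.04753664 0.12330931] [3.14133774e+00 3.53768293e-05 2.19601571e-03] [-6.70693469  2.83834776  2.33189209]
A 42 [0.6067 0.1266 0.06  ] [0.6065 0.1264 0.0621]
C 0
am1 0
```

Request:
carry_out --pt "-5 2 0 0 0" --pt "-6.7 2.85 1 0 0" --pt "-6.7 2.85 2 0 0"

```text
t: 14.38
eef_pos: [0.4367, 0.0183, 0.1032]
ee_rot: [-3.142, 0.0, 0.003]
force: [1.4, -0.1, 0.4]
grip_width: 0.999
finger_force: 0.0
```

Run:
```python
from h import *
print(get_state()["eef_pos"])
for n in("top","scene"):
    d=cam(n); caps(d,{"A":(.605,.127,.062),"C":(.564,.1,.062),"am1":(.436,.02,.06)},.02)
x,y=map(int,proj(d,[.5,.1,0])); cv2.imwrite(f"pics/b.png",cv2.resize(d["image"][y-75:y+75,x-100:x+100,::-1],None,fx=3,fy=3))
```

```text
[0.43671147 0.01831199 0.10324251]
A 44 [0.6066 0.1268 0.062 ] [0.6065 0.1267 0.0627]
C 43 [0.567  0.0964 0.062 ] [0.567  0.0964 0.062 ]
am1 0
A 38 [0.6013 0.1291 0.062 ] [0.602  0.1285 0.0612]
C 43 [0.5616 0.0997 0.062 ] [0.5626 0.0987 0.0607]
am1 40 [0.4333 0.0212 0.06  ] [0.4343 0.0199 0.0584]
```

View pics/b.png

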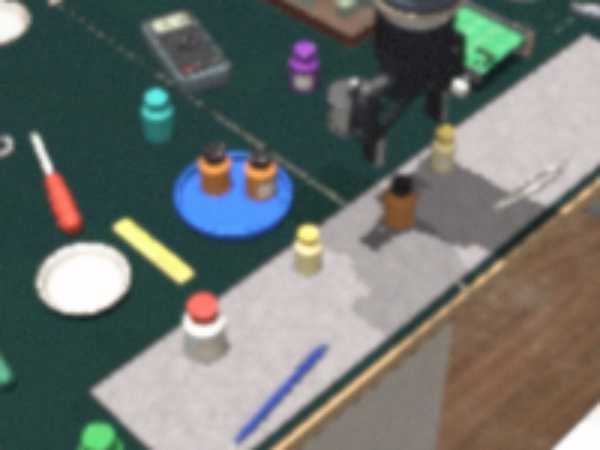

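A and C stand in the tray at crop (215,168) and (261,175). The gripper is over am1 and clear of the yellows.

Request:
carry_out --pt "0.1 -0.1 4 0 0" --pt "0.1 -0.1 7.5 0 0" --pt "0.1 -0.1 9 0 0" --pt "0.1 -0.1 9 0 100" --pt "0.1 -0.1 9 0 255"

```text
t: 15.1
eef_pos: [0.4395, 0.0201, 0.0137]
ee_rot: [-3.141, -0.001, 0.002]
force: [-0.7, -0.2, -0.1]
grip_width: 0.603
finger_force: 0.0
```

Request:
carry_out --pt "0 0 0 0 255" --pt "0 0 0 0 255" --pt "0 0 0 0 255" --pt "0 0 0 0 255" --pt "0 0 0 0 255"

```text
t: 15.72
eef_pos: [0.4394, 0.02, 0.0143]
ee_rot: [-3.141, -0.002, 0.001]
force: [-0.8, 0.1, 6.5]
grip_width: 0.378
finger_force: 59.1
```

Request:
carry_out --pt "0 0 -2 0 255" --pt "0 0 -5 0 255" --pt "0 0 -9 0 255" --pt "0 0 -11 0 255"

```text
t: 16.23
eef_pos: [0.4393, 0.0199, 0.1258]
ee_rot: [-3.141, -0.003, 0.001]
force: [-0.3, 0.1, -1.3]
grip_width: 0.378
finger_force: 59.6
```

Request:
carry_out --pt "0 -4 0 10 255" --pt "0 -9 0 20 255" --pt "3 -13.3 0 30 255" --pt "7 -13.3 0 40 255" --pt "9 -13.3 0 50 255"

```text
t: 16.85
eef_pos: [0.5303, 0.1539, 0.124]
ee_rot: [-3.14, -0.001, -0.876]
force: [-0.5, -0.4, 0.3]
grip_width: 0.37
finger_force: 59.7
```

Run:
```python
from h import *
s=get_state(); r=R.from_euler("xyz",s["ee_rot"]); print(s["eef_pos"],s["ee_rot"], r.inv().apply(np.array([.567,.1525,.04])-s["eef_pos"])*100)
```

```text
[0.53034197 0.1539285  0.124024  ] [-3.13964592e+00 -8.35295654e-04 -8.75625704e-01] [ 2.45068877 -2.70726892  8.40973638]
```

Request:
carry_out --pt "2.45 -2.7 0 5 255" --pt "2.45 -2.7 0 10 255" --pt "2.45 -2.7 3 10 255" --pt "2.45 -2.7 7 10 255" --pt "2.45 -2.7 9 10 255"

```text
t: 17.48
eef_pos: [0.564, 0.1518, 0.0321]
ee_rot: [3.14, 0.001, -1.046]
force: [-0.1, 0.4, -0.1]
grip_width: 0.375
finger_force: 59.7
```

Request:
carry_out --pt "0 0 1 0 255" --pt "0 0 1.6 0 255" --pt "0 0 1.7 0 255" --pt "0 0 1.8 0 255" --pt "0 0 1.8 0 255"

```text
t: 18.1
eef_pos: [0.5652, 0.1517, 0.0169]
ee_rot: [-3.14, 0.0, -1.046]
force: [-3.3, -1.9, 10.8]
grip_width: 0.373
finger_force: 61.0
```

Request:
carry_out --pt "0 0 0 0 140" --pt "0 0 0 0 110" --pt "0 0 0 0 100" --pt "0 0 0 0 100" --pt "0 0 0 0 100"

```text
t: 18.73
eef_pos: [0.5649, 0.1515, 0.0153]
ee_rot: [3.142, 0.0, -1.046]
force: [0.1, -1.1, 0.0]
grip_width: 0.606
finger_force: 0.0
```

Request:
carry_out --pt "0 0 -2 0 100" --pt "0 0 -5 0 100" --pt "0 0 -10 -10 100" --pt "0 0 -11.5 -20 0"

```text
t: 19.23
eef_pos: [0.5663, 0.1516, 0.1331]
ee_rot: [-3.139, -0.003, -0.692]
force: [0.1, -0.5, -0.9]
grip_width: 0.8
finger_force: 0.0
```

Request:
carry_out --pt "-4 0 0 -10 0" --pt "-8 0 0 -20 0" --pt "-8 -2 0 -30 0" --pt "-8 -4 0 -40 0" --pt "-8 -4 0 -40 0"

```text
t: 19.85
eef_pos: [0.5298, 0.2346, 0.1302]
ee_rot: [-3.141, -0.0, 0.002]
force: [-0.6, 0.5, -0.1]
grip_width: 0.998
finger_force: 0.0
```

Run:
```python
from h import *
s=get_state(); r=R.from_euler("xyz",s["ee_rot"]); print(s["eef_pos"],s["ee_rot"], r.inv().apply(np.array([.4495,.2805,.10])-s["eef_pos"])*100)
```

```text
[0.52978516 0.23455789 0.13021475] [-3.14070441e+00 -4.38424911e-04  1.96591210e-03] [-8.02079258 -4.60730345  3.02205216]
```

Request:
carry_out --pt "-4 -2.3 0 0 0" --pt "-8 -4.6 1 0 0" --pt "-8 -4.6 3 0 0" --pt "-8 -4.6 3 0 0"

```text
t: 20.35
eef_pos: [0.4481, 0.2784, 0.0995]
ee_rot: [3.14, 0.002, -0.002]
force: [-0.5, -0.7, -0.2]
grip_width: 1.001
finger_force: 0.0
```

Run:
```python
from h import *
print(get_state()["eef_pos"])
for n in("top","scene"):
    d=cam(n); caps(d,{"A":(.605,.127,.062),"C":(.564,.0985,.062),"B":(.564,.153,.062),"y1":(.455,.136,.055),"y2":(.457,-.076,.055),"red":(.449,.281,.069)},.02)
x,y=map(int,proj(d,[.5,.2,0])); cv2.imwrite(f"pics/c.png",cv2.resize(d["image"][y-85:y+65,x-100:x+100,::-1],None,fx=3,fy=3))
```

```text
[0.448055   0.27839073 0.09948456]
A 43 [0.6066 0.1266 0.062 ] [0.6065 0.1266 0.0628]
C 45 [0.5669 0.0964 0.062 ] [0.5669 0.0964 0.0619]
B 46 [0.5653 0.1537 0.062 ] [0.5653 0.1537 0.0623]
y1 26 [0.4564 0.1362 0.055 ] [0.4564 0.1362 0.0555]
y2 28 [ 0.4587 -0.0768  0.055 ] [ 0.4586 -0.0768  0.0541]
red 1
A 0
C 18 [0.5628 0.0929 0.062 ] [0.5636 0.0921 0.061 ]
B 0
y1 26 [0.4519 0.1382 0.055 ] [0.4525 0.1375 0.0541]
y2 23 [ 0.4543 -0.0745  0.055 ] [ 0.4548 -0.0751  0.0544]
red 66 [0.446  0.2822 0.069 ] [0.4472 0.2813 0.0673]
```

View pics/c.png

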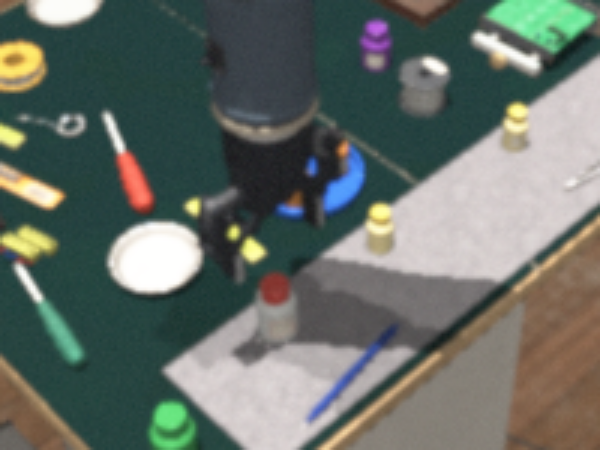

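All three ambers stand in the tray, with radii of about 26 to 32 mm. The gripper is over the red-capped bottle at crop (276,308). Now I grip it.

Request:
carry_out --pt "0.1 -0.1 4 0 0" --pt "0.1 -0.1 7 0 0" --pt "0.1 -0.1 8.6 0 0" --pt "0.1 -0.1 8.6 0 90" --pt "0.1 -0.1 8.6 0 255"

```text
t: 21.08
eef_pos: [0.451, 0.2806, 0.0153]
ee_rot: [-3.141, -0.001, 0.0]
force: [-0.3, 1.1, -0.5]
grip_width: 0.606
finger_force: 0.0
```

Request:
carry_out --pt "0 0 0 0 255" --pt "0 0 0 0 255" --pt "0 0 0 0 255" --pt "0 0 0 0 255" --pt "0 0 0 0 255"

```text
t: 21.7
eef_pos: [0.451, 0.2808, 0.0157]
ee_rot: [-3.14, -0.002, 0.001]
force: [-0.8, -1.3, 6.8]
grip_width: 0.425
finger_force: 59.4
```

Request:
carry_out --pt "0 0 -2 0 255" --pt "0 0 -5 0 255" --pt "0 0 -9 0 255" --pt "0 0 -9 0 255"

```text
t: 22.2
eef_pos: [0.4519, 0.2816, 0.1078]
ee_rot: [-3.138, -0.005, 0.001]
force: [0.6, 0.1, -0.2]
grip_width: 0.424
finger_force: 60.0
```

Run:
```python
from h import *
s=get_state(); r=R.from_euler("xyz",s["ee_rot"]); print(s["eef_pos"],s["ee_rot"], r.inv().apply(np.array([.594,.3155,.04])-s["eef_pos"])*100)
```

```text
[0.45192231 0.28160063 0.10776027] [-3.13772852e+00 -5.15130596e-03  7.99713511e-04] [14.17538179 -3.35208305  6.86214358]
```

Request:
carry_out --pt "5 -1.2 0 0 255" --pt "10 -2.4 0 0 255" --pt "14.3 -3.45 1 0 255" --pt "14.3 -3.45 5 0 255" --pt "14.3 -3.45 7.5 0 255"

```text
t: 22.82
eef_pos: [0.5926, 0.3146, 0.0269]
ee_rot: [3.141, 0.002, 0.001]
force: [-0.0, -0.2, -0.1]
grip_width: 0.424
finger_force: 59.9
```

Request:
carry_out --pt "0 0 0.8 0 255" --pt "0 0 1.2 0 255" --pt "0 0 1.4 0 255" --pt "0 0 1.4 0 255"

```text
t: 23.32
eef_pos: [0.5936, 0.3154, 0.0162]
ee_rot: [-3.141, -0.001, 0.001]
force: [0.3, -0.9, -0.4]
grip_width: 0.424
finger_force: 60.1
```

Request:
carry_out --pt "0 0 0.1 0 255" --pt "0 0 0.15 0 255" --pt "0 0 0.15 0 255"

```text
t: 23.7
eef_pos: [0.5937, 0.3154, 0.0159]
ee_rot: [-3.14, -0.002, 0.001]
force: [-3.4, -1.6, 13.9]
grip_width: 0.422
finger_force: 61.6
```

Request:
carry_out --pt "0 0 0 0 120" --pt "0 0 0 0 100" --pt "0 0 0 0 90" --pt "0 0 0 0 90" --pt "0 0 0 0 90"

```text
t: 24.32
eef_pos: [0.5932, 0.3151, 0.0137]
ee_rot: [3.142, 0.0, 0.001]
force: [0.3, -0.4, -1.2]
grip_width: 0.647
finger_force: 0.0
```

Request:
carry_out --pt "0 0 -2 0 90" --pt "0 0 -5 0 90" --pt "0 0 -10 0 90" --pt "0 0 -14 0 90"

```text
t: 24.82
eef_pos: [0.5937, 0.3152, 0.1574]
ee_rot: [-3.14, -0.002, 0.001]
force: [-0.0, 1.3, -0.7]
grip_width: 0.647
finger_force: 0.0
```

Request:
carry_out --pt "-5 3 0 0 0" --pt "-10 8 0 0 0" --pt "-13 14 0 0 0" --pt "-13 20 0 0 0" --pt "-13 26 0 0 0"

```text
t: 25.45
eef_pos: [0.4632, 0.0597, 0.1554]
ee_rot: [-3.141, -0.002, 0.002]
force: [1.6, -1.2, 0.8]
grip_width: 1.0
finger_force: 0.0
```

Request:
carry_out --pt "0 6 0 0 0" --pt "0 12 0 0 0" --pt "0 18 0 0 0" --pt "0 18 0 0 0"

```text
t: 25.95
eef_pos: [0.4633, -0.1244, 0.1552]
ee_rot: [3.139, -0.002, -0.008]
force: [0.1, 1.0, 0.0]
grip_width: 1.0
finger_force: 0.0
```

Run:
```python
from h import *
print(get_state()["eef_pos"])
for n in("top","scene"):
    d=cam(n); caps(d,{"A":(.605,.127,.062),"C":(.564,.0975,.062),"B":(.564,.153,.062),"y1":(.455,.136,.055),"y2":(.457,-.076,.055),"red":(.592,.316,.067)},.02)
x,y=map(int,proj(d,[.5,.2,0])); cv2.imwrite(f"pics/d.png",cv2.resize(d["image"][y-85:y+65,x-100:x+100,::-1],None,fx=3,fy=3))
```

```text
[ 0.46331974 -0.12441633  0.15524977]
A 44 [0.6066 0.1268 0.062 ] [0.6065 0.1267 0.0626]
C 44 [0.567  0.0965 0.062 ] [0.5669 0.0964 0.0628]
B 44 [0.5652 0.1536 0.062 ] [0.5652 0.1536 0.0618]
y1 26 [0.4564 0.1362 0.055 ] [0.4564 0.1362 0.0549]
y2 0
red 58 [0.5932 0.3147 0.067 ] [0.5931 0.3144 0.0681]
A 38 [0.6012 0.129  0.062 ] [0.6016 0.1286 0.0616]
C 41 [0.562  0.0992 0.062 ] [0.5631 0.0982 0.0606]
B 42 [0.5599 0.1556 0.062 ] [0.561  0.1548 0.0607]
y1 26 [0.4514 0.1381 0.055 ] [0.4518 0.1376 0.0544]
y2 25 [ 0.454  -0.0735  0.055 ] [ 0.4548 -0.0747  0.0538]
red 65 [0.5882 0.3166 0.067 ] [0.5883 0.3165 0.0669]
```

View pics/d.png

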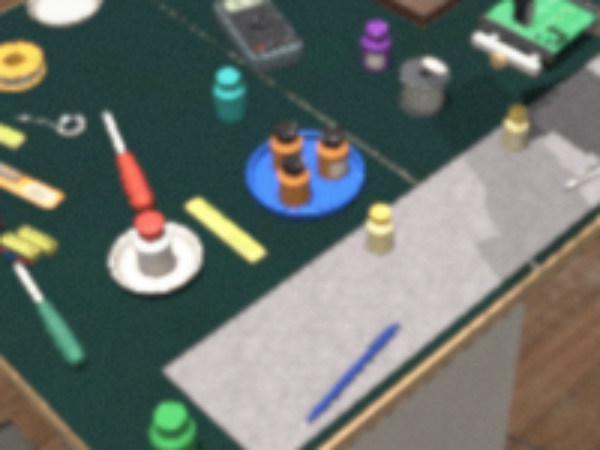

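All three ambers stand in the tray (crop about (305,165)), the red-capped bottle stands in the dish (152,245), and both yellows are where they were. I hand it in.

```bash
python3 -c "
from h import *
print(workorder.close_job())"
```

```text
the job is handed in; nothing more can be done
None
```

The job is handed in (no verdict returned): the three amber bottles stand in the blue tray, the red-capped one stands in the near steel dish, and both yellows are where they started.

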